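Change the wood block in the carving holder

ROBOT

A 6-joint arm with a two-finger parallel gripper is mounted at the origin on the work surface. World frame = base frame: x ahead of the robot, y to its left, z up, the work surface at z = 0. Lengths are in m, angles in rad, forces in N, time in s.
With the tool pointing down it reaches from about 0.3 to 0.95 m from the base axis. Payload 3.1 kg.
Tool frame: the origin (TCP) lies midway between the tips of the shut fingers; the grasp point (between the pads) lies 19 mm behind it; z points along the fingers, x is the direction in which the jaws open and shut, and the axes are right-handed (so a half turn about z gives the same grasp; the last joint's range is limited). The gripper opens to 85 mm and grips with 20 to 120 N. Pads are 22 mm wide; open, the fingers measure 114 mm over their backs; the gripper's body (76 mm by 85 mm) begins 54 mm behind the grasp point. The pads swing forward as they close: fully open they stand 13 mm farther back than shut.
Start: joints at [-1.358, 0.308, 1.634, -0, 1.2, -0.07], TCP at [0.174, -0.6, 0.231] pointing down, gripper open.
Joint ranges: [-3.06, 3.06], [-0.79, 1.96], [0.05, 2.63], [-1.19, 4.34], [0.05, 2.64], [-2.94, 2.94]. Speed limits (rad/s): [2.79, 2.79, 3.14, 3.14, 3.14, 3.14].

INTERFACE

Orientations are given as a 3x3 rotation matrix whose columns are the frame's x, y, z axes.
In Python, from rig import manip gives the robot as it stands. The module is installed in compiled form; this text tells all that it offers. Calls block until the motion is done:
- manip.goto(position, orientation): joint-space move of the TCP to a pose.
- manip.servo_line(position, rot=None, max_speed=0.15): straight line of the TCP; rot=None keeps the orientation; max_speed is the mean speed in m/s.
- manip.set_joints(angles): joint-space move.
- manip.gripper_to(opening, force=None): opening from 0.0 (shut) to 1.0 (fully open); force is the grip in N (None keeps the last); returns when the fingers have stopped.
- manip.dwell(seconds).
- manip.inverse_kinematics(position, orientation): joint angles nearest the present ones, or None.
- manip.read_camera(name): name is "side" or "top" or "wrist"; returns a dict with "color" (420x560x3 uint8, red, green, blue), "z_map" (420x560 float32, m along the optical axis (not along the pixel's ray), 0 where there is no reading), "fx", "fy", "cx", "cy" (pixels), "R" (3x3) and "t" (3): a world point X has camera coordinates R X + t; the wrist camera has in their place "hand_eye" (4x4, takes a point from camera to tool coordinates, whose origin is the TCP and whose axes are the tool frame's). Camera axes: x right, y down, z forward; pixel columns grow to the right and rows downward; lengths in m; the calibration is good to about 2 mm. A picture is of the moment at which its call begins: read the wrist's pose just before it.
A pose or a line that the arm cannot do raises manip.Unreachable and nothing moves.
- manip.close_job(): hands the job in, once; it reports no verdict.
Readings, each from a call of its own:
- manip.current_clock(): time.
- manip.current_q(): joint angles.
- manip.current_joint_vel(): joint speeds.
- manip.current_joint_efforts(): joint torques, N m.
- manip.current_eef_pos(): TCP position.
- manip.current_orientation(): TCP orientation.
- manip.current_contact_force(): force on the tool from outside, world axes, zero at the start.
- manip.current_moment(): the same for the moment, N m.
- manip.current_width(): opening from 0.0 (shut) to 1.0 (fully open).
Only numpy, scipy, OpenCV 4.12 (cv2) and the standard library are available. Lean on these libraries where they do the work, as an engineer would, in place of code of your own. Each camera call takes 0.05 s, during which the arm holds its last target.

TASK

The short carved block in the holder is finished: draw the sprung arm back until it stays back, lift that block out and lay it flat on the black felt mat. Then set the long blank block in the holder along the fence with its end right up to the end stop, and let the arm snap back so that it presses the block firmly against the fence. Put the blocks down rather than drop them, and leave the jar, cup and ink stone where they stand.

Things in the scene. Friction and masses are not known exactly. Their poses are not given: they have to be found in the camera images.
- holder: Carving holder fixed to the table: plywood board 250 (x) x 220 (y) x 18 mm, z up. Origin on the table surface, under a point 30 mm to -y of the board's centre (the board spans x -125..125, y -80..140 mm, top z = 18). Fence bar along its -y side, end stop bar at its +x end, both 10 mm high; arm on the +y side. A block home against both has its middle at y = -17, and x = 10 (long block).
- fence_corner (a point): Inner corner where fence and end stop meet, on the board top (z = 18 mm): holder x = 85, y = -45; axes as the holder's. The fence's inner face runs from here 182 mm to -x; the end stop's runs 56 mm to +y. Both are aluminium bars, tops 10 mm above the board.
- clip_arm (a joint): Steel arm's swing on its upright pivot, rad. 0 = right in, 0.12 = on a block held to the fence, 0.60 = fully back. Grows as the post goes to holder +y, away from the fence. Over-centre spring: under 0.38 it pulls to the fence (5 N at the post to draw it off a block, falling to none at 0.38), above 0.38 it pulls back and the arm stays back.
- clip_pivot (a point): The arm's upright pivot, on the board top: holder x = 100, y = 75 mm. The arm is an 11 mm round bar, curved in towards the fence, lying 1 to 13 mm above the board; the pad on its bend bears low on the block's side, at holder x about 10.
- clip_post (a point): Centre of the top of the wooden post (20 mm diameter, upright) at the free end of the arm, to be pinched from above and led round: top 81 mm above the table, foot 20 mm. It is 170 mm from the pivot; at joint value q it is at holder x = 100 - 170 cos(q - 0.12), y = 75 + 170 sin(q - 0.12) mm.
- mat: Black felt mat fixed on the table, 300 (x) x 280 (y) x 4 mm; origin at the centre of its underside, top at z = 4 mm. The long block starts on it, and the cup stands on it near the +x edge.
- long_block: Blank pale wood block 150 (x) x 56 (y) x 30 (z) mm, about 0.16 kg, starting on the mat; either end may go to the end stop. Origin at the centre of its underside.
- short_block: Carved pale wood block 110 (x) x 56 (y) x 30 (z) mm, about 0.12 kg, with shallow cut lines on top, starting in the holder against the fence. Origin at the centre of its underside.
- water_jar: Squat glass jar beside the fence of the holder, rim 68 mm diameter, 70 mm high; origin at the centre of its foot. Leave alone.
- cup: White ceramic cup on the mat, rim 66 mm diameter, 65 mm high; origin at the centre of its foot. Leave alone.
- ink_stone: Round dark ink stone with a stick of ink fixed on it, at the far middle of the work: 76 mm diameter, 22 mm high (32 with the stick); origin at the centre of its underside. Leave alone.
Mind the look-alikes: they are no part of the job. What is shaped like the long_block but grey or red is not meant.

How it is judged:
By the outcome, as a careful person would: the job done as asked, in the order asked, and still so for the second after the job is handed in, with the robot touching nothing.
It also fails if it takes over 72 s, if anything falls off the work surface, if the arm or the gripper's body presses on something with over 40 N, if the wrist force passes 120 N, or if a joint passes its speed limit or range.

## Working session

There is one attempt and no reset: what is moved stays moved. The work goes in short steps, each a Python script; the robot and the scene stay as the last script left them, time stands still between calls to the robot, and variables do not carry over. Pictures are saved under pics/ and viewed, and the job is handed in when it is done.

```bash
mkdir -p pics; cat > h.py <<'E'
import numpy as np, cv2
from rig import manip as m
def cam(n,save=None):
    c=m.read_camera(n)
    if save: cv2.imwrite('pics/'+save+'.png',cv2.cvtColor(c['color'],cv2.COLOR_RGB2BGR))
    return c
def cloud(c,Rw=None,tw=None):
    z=c['z_map'];h,w=z.shape;u,v=np.meshgrid(np.arange(w),np.arange(h))
    P=np.stack([(u-c['cx'])/c['fx']*z,(v-c['cy'])/c['fy']*z,z],-1)
    if 'R' in c: W=(P-np.array(c['t']))@np.array(c['R'])
    else:
        H=np.array(c['hand_eye']);W=(P@H[:3,:3].T+H[:3,3])@Rw.T+tw
    W[z==0]=np.nan
    return W
E
python3 - <<'E'
from h import *
for n in('top','side'):
    c=cam(n,n+'0'); np.save(n+'0.npy',cloud(c)); print(n,np.array(c['R']).round(3).tolist(),c['t'],c['fx'])
print(m.current_clock())
E
```

```text
top [[0.024, -0.999, -0.022], [-0.988, -0.02, -0.153], [0.153, 0.026, -0.988]] [-0.08143168  0.5350987   1.09356366] 417.36479319059293
side [[-0.966, -0.259, 0.001], [-0.14, 0.519, -0.843], [0.218, -0.814, -0.538]] [0.49434938 0.20697501 0.99322852] 497.8298041993496
0.1
```

View pics/top0.png

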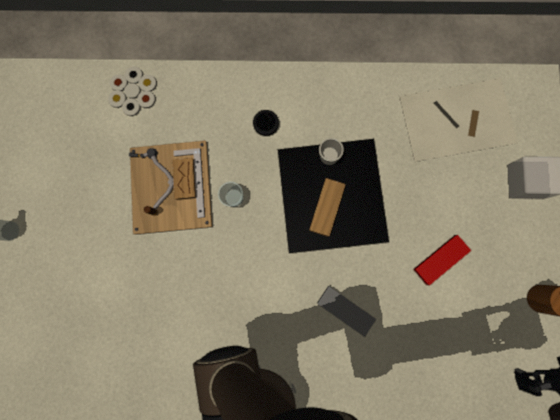

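View pics/side0.png

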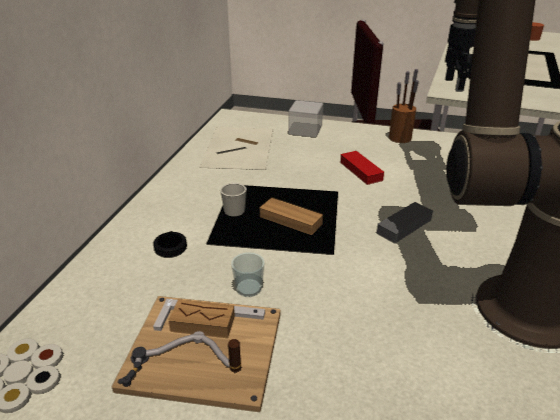

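The top view shows the holder at about (172,187), the mat at (333,195) with the long block at (327,207), the jar at (233,195), the cup at (331,151) and the ink stone at (265,122). The grey and red look-alikes are off to the side. Next I'll measure these.

```bash
cat > meas.py <<'E'
from h import *
def rect(P):  # P Nx2 m
    (cx,cy),(w,h),a=cv2.minAreaRect((P*1000).astype(np.float32)); return np.round([cx,cy,w,h,a],1)
def comps(W,mask,minpx=40):
    n,l,s,c=cv2.connectedComponentsWithStats(mask.astype(np.uint8),connectivity=4)
    for i in range(1,n):
        if s[i,4]>=minpx:
            P=W[l==i]; print(s[i].tolist(),'xyz mean',np.nanmean(P,0).round(4),'rect',rect(P[:,:2]))
E
python3 - <<'E'
from meas import *
W=np.load('top0.npy');z=W[...,2]
ok=(W[...,0]>0.25)&(W[...,0]<1)
for lo,hi in((.012,.023),(.023,.032),(.030,.040),(.042,.054),(.055,.1)):
    print(lo,hi);comps(W,ok&(z>lo)&(z<hi),25)
img=cv2.imread('pics/top0.png')
black=(img.max(2)<25)&ok&(z<.012);print('black');comps(W,black,500)
print('table z',np.nanmedian(z[ok]))
a=cv2.resize(img[130:250,110:270],None,fx=5,fy=5,interpolation=cv2.INTER_CUBIC);cv2.imwrite('pics/crop0.png',a)
E
```

```text
0.012 0.023
[141, 75, 15, 15, 98] xyz mean [0.896  0.3536 0.0137] rect [896.6 353.8  43.1  34.3  40.2]
[110, 76, 12, 13, 71] xyz mean [0.8925 0.448  0.014 ] rect [893.2 447.4  36.   32.4  63.2]
[125, 76, 12, 6, 27] xyz mean [0.9067 0.4034 0.0143] rect [905.6 404.2  15.8  33.1   1.4]
[125, 84, 12, 14, 65] xyz mean [0.8657 0.4014 0.0142] rect [867.1 401.2  43.2  28.6  15. ]
[138, 91, 14, 16, 98] xyz mean [0.8436 0.358  0.0138] rect [844.8 356.4  37.6  42.   77.4]
[111, 93, 11, 12, 46] xyz mean [0.8439 0.4431 0.014 ] rect [846.3 440.9  36.8  24.1  19.7]
[253, 110, 27, 26, 251] xyz mean [0.7673 0.0017 0.0204] rect [772.1   1.9  74.5  67.7  64.1]
[130, 141, 82, 94, 4756] xyz mean [0.5712 0.2743 0.0177] rect [583.7 264.4 250.8 221.9   6.6]
[509, 173, 4, 12, 27] xyz mean [ 0.6263 -0.6823  0.0172] rect [ 625.2 -682.6    4.1   31.8   89.7]
[510, 185, 22, 14, 48] xyz mean [ 0.581  -0.6935  0.0176] rect [ 577.1 -700.3   61.4   29.1   54.2]
[6, 222, 11, 19, 54] xyz mean [0.4468 0.695  0.018 ] rect [447.8 697.2  20.5  51.3  84.7]
[529, 286, 10, 24, 57] xyz mean [ 0.305  -0.7201  0.0179] rect [ 30
[... 2334 characters left out ...]
.6875 -0.1844  0.0663] rect [ 683.6 -183.1   63.    64.    66.1]
[517, 157, 43, 40, 1629] xyz mean [ 0.6167 -0.7201  0.0861] rect [ 619.2 -727.2   95.6  100.2   89.4]
[218, 182, 26, 25, 172] xyz mean [0.5593 0.0868 0.0668] rect [5.563e+02 8.440e+01 6.500e+01 6.640e+01 5.000e-01]
[144, 206, 10, 9, 69] xyz mean [0.5081 0.2984 0.0756] rect [509.5 300.   20.1  18.3  30.5]
[0, 220, 7, 18, 83] xyz mean [0.4511 0.6926 0.0656] rect [452.6 694.1  46.5  13.8   7.7]
[538, 286, 22, 31, 306] xyz mean [ 0.3026 -0.7219  0.0782] rect [ 300.2 -728.6   37.2   74.4   89. ]
black
[279, 140, 109, 111, 7935] xyz mean [ 0.5719 -0.1967  0.0037] rect [ 572.9 -191.3  293.4  273.1    7.6]
table z 0.0004710538387440015
```

View pics/crop0.png

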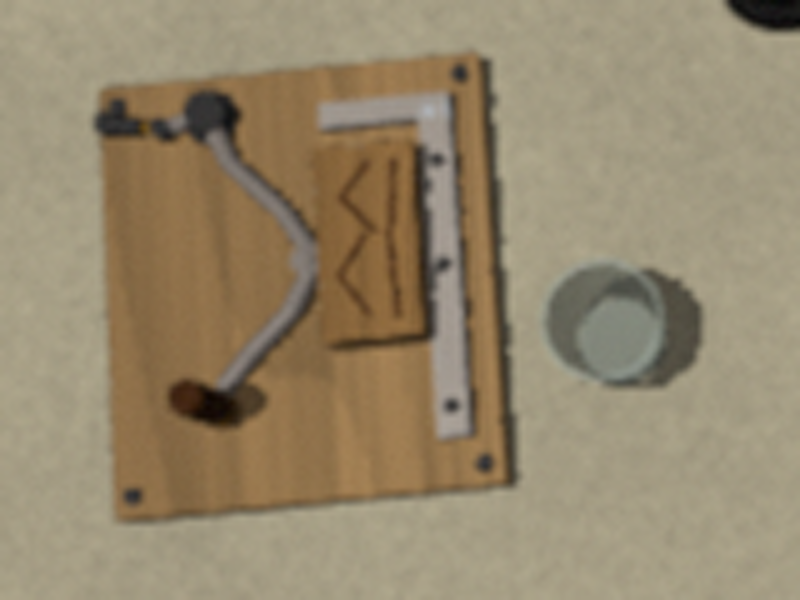

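```bash
cat >> h.py <<'E'
def Rz(a):
    c,s=np.cos(a),np.sin(a);return np.array([[c,-s,0],[s,c,0],[0,0,1]])
def down(yaw):  # tool x along yaw, z down
    return Rz(yaw)@np.diag([1.,-1,-1])
TH=np.radians(6.5); O=np.array([.5871,.2346])
def hw(x,y,z): # holder mm -> world
    return np.array([*(O+Rz(TH)[:2,:2]@np.array([x,y])/1000),z/1000])
def F(): return np.round(m.current_contact_force(),2)
E
python3 - <<'E'
from h import *
print(np.round(m.current_orientation(),2).tolist())
p=hw(-30,20,330)
for y in(TH+np.pi/2,TH-np.pi/2):
    print(m.inverse_kinematics(p,down(y)), m.inverse_kinematics(hw(-70,75,52),down(y)), m.inverse_kinematics([.545,-.29,.02],down(y)))
E
```

```text
[[0.28, -0.96, -0.0], [-0.96, -0.28, 0.0], [-0.0, -0.0, -1.0]]
[ 3.53349817e-01  2.05764519e-01  1.56182255e+00 -4.44089210e-16
  1.37400558e+00 -1.33089291e+00] [ 4.60659857e-01  4.70108814e-01  1.82082671e+00 -4.44089210e-16
  8.50657127e-01 -1.22358287e+00] [-5.59525022e-01  5.59023514e-01  1.76175784e+00 -4.44089210e-16
  8.20811298e-01 -2.24376775e+00]
[ 3.53349817e-01  2.05764519e-01  1.56182255e+00 -4.44089210e-16
  1.37400558e+00  1.81069974e+00] [ 4.60659857e-01  4.70108814e-01  1.82082671e+00 -4.44089210e-16
  8.50657127e-01  1.91800978e+00] [-5.59525022e-01  5.59023514e-01  1.76175784e+00 -4.44089210e-16
  8.20811298e-01  8.97824904e-01]
```

```bash
python3 - <<'E'
from h import *
m.goto(hw(-20,20,330),down(TH-np.pi/2))
R=np.array(m.current_orientation());t=np.array(m.current_eef_pos())
c=cam('wrist','w1');np.save('w1.npy',cloud(c,R,t));print(np.round(c['hand_eye'],3).tolist(),m.current_clock(),F())
E
```

```text
[[1.0, 0.001, -0.001, 0.0], [-0.0, 0.96, 0.279, -0.071], [0.002, -0.279, 0.96, -0.142], [0.0, 0.0, 0.0, 1.0]] 3.4417 [-0.28 -0.31  0.14]
```

View pics/w1.png

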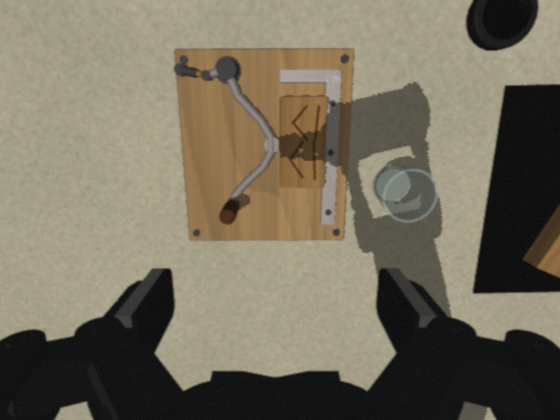

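The wrist view shows the board at columns 176–353 and rows 48–240, the end stop at (310,75), the fence at (330,150), the block at (303,142) and the post top at (229,213). Next I'll fit the holder from this view.

```bash
python3 - <<'E'
from meas import *
W=np.load('w1.npy');z=W[...,2]
ok=(W[...,0]>0.35)&(W[...,0]<.8)&(W[...,1]>.13)
for lo,hi in((.012,.023),(.0235,.0315),(.042,.054),(.06,.1)):
    print(lo,hi);comps(W,ok&(z>lo)&(z<hi),60)
# fence inner face / stop inner face in holder frame
L=(W[...,:2]-O)@Rz(TH)[:2,:2]*1000
bar=(z>.0255)&(z<.031)
for x0 in range(-90,80,20):
    s=bar&(abs(L[...,0]-x0)<6)&(L[...,1]<-35)&(L[...,1]>-75); print('fence',x0,np.nanpercentile(L[s][:,1],[2,98]).round(1) if s.sum()>5 else None)
for y0 in(-35,-20,-5,5):
    s=bar&(abs(L[...,1]-y0)<5)&(L[...,0]>75)&(L[...,0]<115); print('stop',y0,np.nanpercentile(L[s][:,0],[2,98]).round(1) if s.sum()>5 else None)
E
```

```text
0.012 0.023
[174, 48, 180, 193, 22759] xyz mean [0.5878 0.2821 0.0177] rect [583.5 267.6 250.6 220.3   6.7]
0.0235 0.0315
[173, 59, 107, 143, 1943] xyz mean [0.6199 0.3014 0.0292] rect [614.6 304.2 182.1  97.5  26.7]
[279, 70, 62, 154, 2560] xyz mean [0.6179 0.1952 0.0275] rect [591.2 212.  195.2  73.9   6.8]
0.042 0.054
[280, 96, 47, 92, 4189] xyz mean [0.6043 0.2226 0.0477] rect [602.2 221.9 109.7  55.2   6.7]
0.06 0.1
[219, 205, 18, 20, 270] xyz mean [0.5113 0.303  0.0777] rect [509.5 303.8  19.   18.8  19.9]
fence -90 [-59.3 -42.7]
fence -70 [-59.8 -42.4]
fence -50 [-59.  -42.2]
fence -30 [-59.4 -44.9]
fence -10 [-59.6 -45.2]
fence 10 [-59.5 -44.6]
fence 30 [-59.  -44.9]
fence 50 [-59.2 -45.2]
fence 70 [-59.2 -42. ]
stop -35 [86.3 98.8]
stop -20 [86.3 98.9]
stop -5 [86.3 98.8]
stop 5 [86.3 98.9]
```

```bash
sed -i 's/^TH=.*/TH=np.radians(6.65); O=np.array([.5870,.2364])/' h.py; cat >> h.py <<'E'
def post(q,z):
    f=q-.12
    return hw(100-170*np.cos(f),75+170*np.sin(f),z), down(TH-np.pi/2-f)
E
python3 - <<'E'
from h import *
p,R=post(.12,130); m.goto(p,R); m.gripper_to(.6)
p,R=post(.12,52); m.servo_line(p,R,.15); print(F())
m.gripper_to(0.0,40); print('w',m.current_width(),F())
for q in(.2,.28,.36,.44,.52,.58):
    p,R=post(q,52); m.servo_line(p,R,.12); print(q,F(),m.current_width())
print(m.current_clock())
E
```

```text
[ 0.1   0.49 -0.05]
w 0.21957712951381855 [-0.22 -1.05  5.01]
0.2 [-0.87 -4.22  7.99] 0.21737712049991476
0.28 [-0.64 -3.31  8.56] 0.22059650813230894
0.36 [ 0.2  -0.36  7.63] 0.2207228267485997
0.44 [-0.02  0.78  9.45] 0.220128959751968
0.52 [0.74 2.81 7.6 ] 0.22379660534156331
0.58 [0.87 3.39 7.13] 0.22143001896083173
7.375
```

```bash
python3 - <<'E'
from h import *
m.gripper_to(.55); p,R=post(.58,130); m.servo_line(p,max_speed=.2)
R=down(TH-np.pi/2)
m.goto(hw(15,-15,160),R)
Rr=np.array(m.current_orientation());t=np.array(m.current_eef_pos())
c=cam('wrist','w2');np.save('w2.npy',cloud(c,Rr,t));print(m.current_clock(),F())
cam('side','s2')
E
python3 - <<'E'
from meas import *
W=np.load('w2.npy');z=W[...,2]
ok=(W[...,0]>0.35)&(W[...,0]<.8)&(W[...,1]>.13)
for lo,hi in((.042,.054),(.06,.1)):
    comps(W,ok&(z>lo)&(z<hi),60)
print(hw(15,-17,0))
E
```

```text
9.1 [0.37 0.43 0.23]
[238, 133, 78, 140, 10142] xyz mean [0.6056 0.2224 0.0477] rect [602.1 222.  110.3  56.1   6.7]
[57, 269, 27, 24, 255] xyz mean [0.5246 0.3787 0.0481] rect [523.2 379.8  19.5  10.2  45.8]
[30, 279, 43, 38, 1038] xyz mean [0.5221 0.3807 0.0752] rect [519.8 383.   20.1  19.4  12.9]
[0.60386775 0.22125143 0.        ]
```

View pics/w2.png

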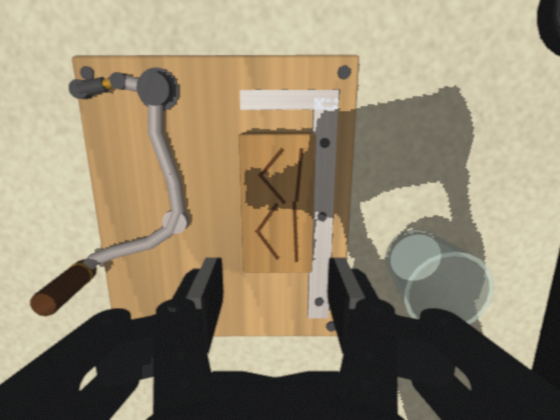

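View pics/s2.png

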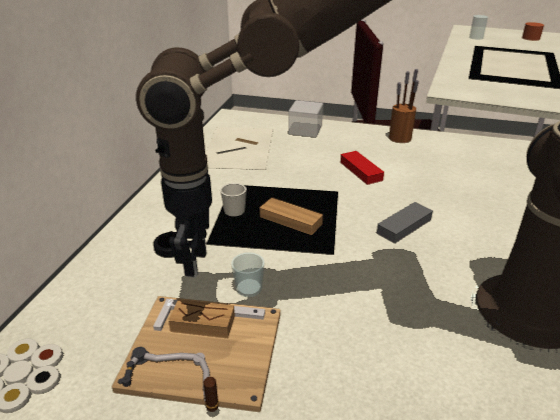

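The arm stays back, with its post at (60,290) in the wrist view. The short block's centre is (0.602, 0.222), which matches the two earlier estimates.

```bash
python3 - <<'E'
from h import *
R=down(TH-np.pi/2); b=np.array([.6021,.2217])
m.gripper_to(.88)
m.servo_line([*b,.10],R,.2); m.servo_line([*b,.045],None,.12); 
m.servo_line([*b,.029],None,.06); print(F())
m.gripper_to(0.3,50); print('w',m.current_width(),F())
m.servo_line([*b,.033],None,.05);
m.servo_line([*b,.13],None,.15); m.dwell(.1);print(m.current_width(),F(),m.current_clock())
R=np.array(m.current_orientation());t=np.array(m.current_eef_pos())
c=cam('wrist','w3');cam('side','s3')
E
```

```text
[ 0.89 -0.14 -0.23]
w 0.6373160153094883 [0.35 0.85 1.86]
0.6452633891270032 [ 0.71  0.47 -1.02] 12.475
```

View pics/w3.png

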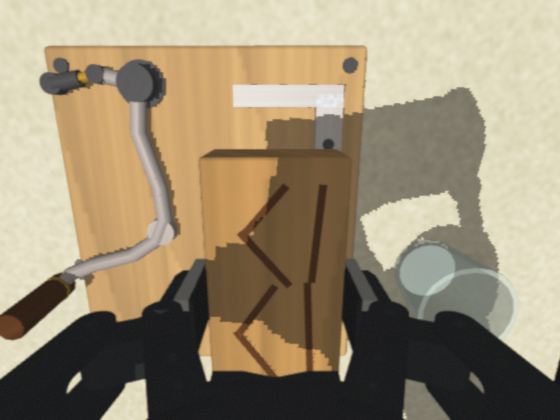

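View pics/s3.png

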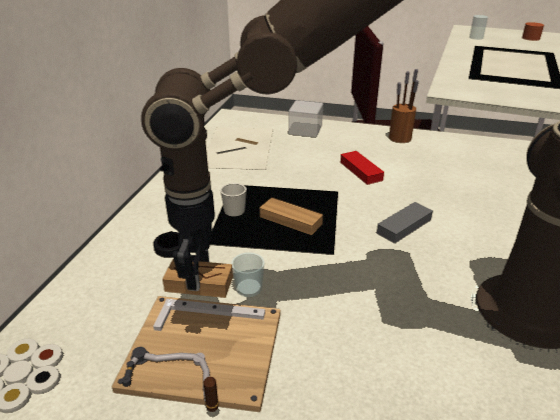

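The short block is held level between the pads, so I'm carrying it to the mat.

```bash
cat >> h.py <<'E'
def lower(z0,zmin,dz=.0015,df=3.0):
    p=np.array(m.current_eef_pos());m.servo_line([p[0],p[1],z0],None,.15);m.dwell(.15)
    f0=m.current_contact_force()[2]; z=z0
    while z>zmin:
        z-=dz;m.servo_line([p[0],p[1],z],None,.03)
        f=m.current_contact_force()[2]-f0
        if abs(f)>df: break
    print('lower end',round(z,4),round(f,2)); return z
E
python3 - <<'E'
from h import *
R=down(np.radians(7)-np.pi/2)
p=np.array(m.current_eef_pos());m.servo_line([p[0],p[1],.16],None,.2)
m.goto([.545,-.290,.16],R); m.servo_line([.545,-.290,.06],None,.2)
z=lower(.021,.012)
print('w',m.current_width(),F())
m.gripper_to(.85); m.servo_line([.545,-.290,.15],None,.2)
print(m.current_clock())
m.goto([.50,-.2,.30],down(np.radians(-16.5)-np.pi/2))
Rr=np.array(m.current_orientation());t=np.array(m.current_eef_pos())
c=cam('wrist','w4');np.save('w4.npy',cloud(c,Rr,t));np.save('t4.npy',cloud(cam('top','t4')));print(m.current_clock())
E
python3 - <<'E'
from meas import *
for n in('w4','t4'):
    W=np.load(n+'.npy');z=W[...,2]
    ok=(W[...,0]>0.35)&(W[...,0]<.8)&(W[...,1]<.0)&(W[...,1]>-.4)
    comps(W,ok&(z>.028)&(z<.042),200)
E
```

```text
lower end 0.015 4.56
w 0.6415898005465803 [-0.73  1.43  2.88]
18.0917
18.9417
[298, 53, 80, 112, 4955] xyz mean [ 0.5484 -0.2889  0.0335] rect [ 546.2 -289.4  110.2   56.2    7.1]
[221, 84, 50, 129, 6159] xyz mean [ 0.5364 -0.176   0.0337] rect [ 532.7 -174.4   55.9  149.4   73.4]
[311, 200, 29, 36, 525] xyz mean [ 0.5001 -0.1744  0.0337] rect [ 504.8 -171.9   51.9   93.7   72.5]
```

View pics/w4.png

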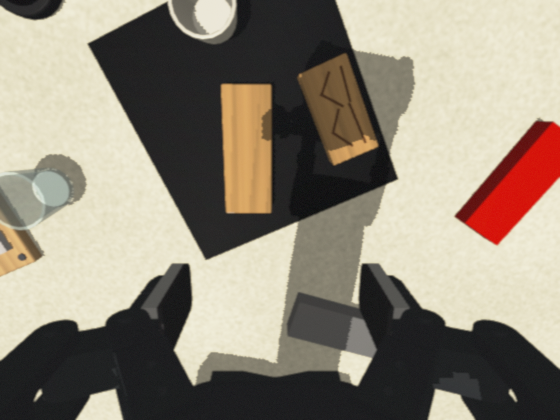

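The short block lies flat on the mat with its centre at (0.546, -0.289), inside the mat's edge. The long block is the plain one at (247,148). I'm grasping it now.

```bash
python3 - <<'E'
from h import *
R=down(np.radians(-16.6)-np.pi/2); b=np.array([.5327,-.1752])
m.goto([*b,.10],R); m.servo_line([*b,.03],None,.15); m.servo_line([*b,.0155],None,.06); print(F())
m.gripper_to(0.3,50); print('w',m.current_width(),F())
m.servo_line([*b,.025],None,.05); m.servo_line([*b,.16],None,.2)
m.dwell(.1);print(m.current_width(),F(),m.current_clock())
m.goto(hw(3,-12,160),down(TH-np.pi/2))
m.servo_line(hw(3,-12,60),None,.15)
Rr=np.array(m.current_orientation());t=np.array(m.current_eef_pos())
c=cam('wrist','w5');np.save('w5.npy',cloud(c,Rr,t));cam('side','s5');print(m.current_clock(),m.current_width())
E
python3 - <<'E'
from meas import *
W=np.load('w5.npy');z=W[...,2]
ok=(W[...,0]>0.35)&(W[...,0]<.8)&(W[...,1]>.13)
comps(W,ok&(z>.07)&(z<.085),200)
print(hw(3,-12,0))
E
```

```text
[-0.36 -0.37  1.05]
w 0.6410720389136645 [0.26 0.34 0.32]
0.6435289863906831 [ 0.4  -0.38 -2.5 ] 22.3417
24.7583 0.6422923085634885
[168, 100, 214, 277, 40052] xyz mean [0.6162 0.2276 0.0786] rect [608.9 226.6 115.6  82.5   6.6]
[0.59136946 0.22482815 0.        ]
```

View pics/w5.png

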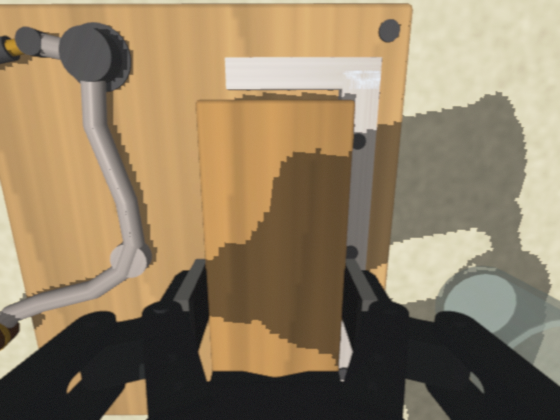

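View pics/s5.png

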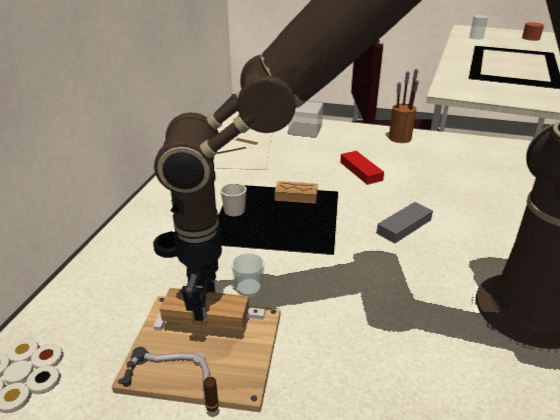

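The long block is held square to the board. Before lowering, I'll measure its front and side edges against the fence and stop in this same picture.

```bash
python3 - <<'E'
from meas import *
W=np.load('w5.npy');z=W[...,2]
L=(W[...,:2]-O)@Rz(TH)[:2,:2]*1000
u,v=np.meshgrid(np.arange(560),np.arange(420))
top=(z>.073)&(z<.084)&(v<250)
print('block z',np.nanmedian(z[top]))
for y0 in(-30,-12,5):
    s=top&(abs(L[...,1]-y0)<4);print('front x',np.nanpercentile(L[s][:,0],99.5).round(1))
for x0 in(30,50,70):
    s=top&(abs(L[...,0]-x0)<4);print('y edges',x0,np.nanpercentile(L[s][:,1],[.5,99.5]).round(1))
bar=(z>.0255)&(z<.031)
for x0 in(45,55,65,80):
    s=bar&(abs(L[...,0]-x0)<4)&(L[...,1]<-30)&(L[...,1]>-75);print('fence',x0,np.nanpercentile(L[s][:,1],[2,98]).round(1) if s.sum()>5 else 0)
for y0 in(-35,-15,0):
    s=bar&(abs(L[...,1]-y0)<4)&(L[...,0]>75);print('stop',np.nanpercentile(L[s][:,0],[2,98]).round(1) if s.sum()>5 else 0)
E
```

```text
block z 0.07856160249485958
front x 78.4
front x 78.4
front x 78.4
y edges 30 [-39.6  15.2]
y edges 50 [-39.7  15.3]
y edges 70 [-39.7  15.3]
fence 45 [-62.  -51.3]
fence 55 [-62.1 -51.3]
fence 65 [-62.  -51.1]
fence 80 [-62.1 -44.7]
stop [85.5 99.2]
stop [85.5 99.3]
stop [85.5 99.3]
```

```bash
cat >> h.py <<'E'
def slide(dx,dy,maxd,thr,step=.5,z=None):
    d=Rz(TH)[:2,:2]@np.array([dx,dy]); p=np.array(m.current_eef_pos()).copy()
    if z: p[2]=z
    m.dwell(.1); f0=np.dot(m.current_contact_force()[:2],d); s=0;log=[]
    while s<maxd:
        s+=step; m.servo_line([*(p[:2]+d*s/1000),p[2]],None,.02)
        f=np.dot(m.current_contact_force()[:2],d)-f0; log.append(round(float(f),1))
        if f<-thr: break
    print('slide',dx,dy,s,log); return s
E
python3 - <<'E'
from h import *
z=lower(.036,.027,.001,2.5)
p=np.array(m.current_eef_pos()); print(p,m.current_clock())
z=z+.001; m.servo_line([p[0],p[1],z],None,.03); print(F())
slide(0,-1,9,6,z=z); print(F(),m.current_clock())
slide(1,0,11,7,z=z); print(F(),m.current_width(),m.current_clock())
c=cam('side','s6')
R=np.array(m.current_orientation());t=np.array(m.current_eef_pos())
c=cam('wrist','w6');np.save('w6.npy',cloud(c,R,t))
E
```

```text
lower end 0.029 7.86
[0.59285088 0.22512107 0.02991597] 26.9667
[-0.31 -0.07  1.61]
slide 0 -1 6.0 [-0.4, -0.8, -0.6, 1.0, -0.1, -0.2, 0.5, -0.4, -0.4, -1.8, -4.5, -6.0]
[-1.35  6.02 -1.24] 30.3167
slide 1 0 9.0 [-0.7, -3.0, -2.4, -2.3, -2.3, -2.4, -2.2, -2.8, -2.9, -2.9, -3.5, -2.4, -1.9, -3.2, -3.7, -4.7, -5.9, -8.0]
[-9.48  3.17  5.26] 0.6397056382735801 34.9167
```

View pics/w6.png

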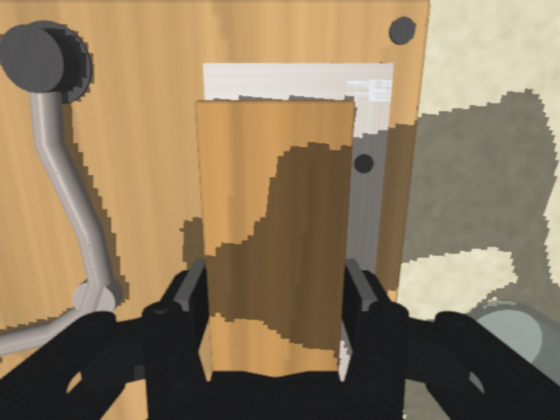

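Both contacts were felt, 6 N at the fence and 8 N at the end stop. Next I'll release and check the gaps.

```bash
python3 - <<'E'
from h import *
p=np.array(m.current_eef_pos()); print(p)
m.servo_line([p[0],p[1],.0293],None,.03); print(F())
m.gripper_to(.82); print(F())
p=np.array(m.current_eef_pos()); m.servo_line([p[0],p[1],.06],None,.1)
m.servo_line([*hw(-30,-10,0)[:2],.20],None,.25)
R=np.array(m.current_orientation());t=np.array(m.current_eef_pos())
c=cam('wrist','w7');np.save('w7.npy',cloud(c,R,t));print(m.current_clock())
E
cat > chk.py <<'E'
from meas import *
import sys
W=np.load(sys.argv[1]);z=W[...,2]
L=(W[...,:2]-O)@Rz(TH)[:2,:2]*1000
top=(z>.043)&(z<.053)&(abs(L[...,0])<110)&(abs(L[...,1]+17)<45)
print('block z',np.nanmedian(z[top]),rect(W[top][:,:2]))
for y0 in(-30,-12,0):
    s=top&(abs(L[...,1]-y0)<4);print('x edges',np.nanpercentile(L[s][:,0],[.5,99.5]).round(1))
for x0 in(-30,0,30,70):
    s=top&(abs(L[...,0]-x0)<4);print('y edges',x0,np.nanpercentile(L[s][:,1],[.5,99.5]).round(1))
bar=(z>.0255)&(z<.031)
for x0 in(-75,0,45,55,65,80):
    s=bar&(abs(L[...,0]-x0)<4)&(L[...,1]<-30)&(L[...,1]>-75);print('fence',x0,np.nanpercentile(L[s][:,1],[2,98]).round(1) if s.sum()>5 else 0)
for y0 in(-35,-15,0):
    s=bar&(abs(L[...,1]-y0)<4)&(L[...,0]>75);print('stop',np.nanpercentile(L[s][:,0],[2,98]).round(1) if s.sum()>5 else 0)
E
python3 chk.py w7.npy
```

```text
[0.59951314 0.22126831 0.02994768]
[-4.04  2.43  5.89]
[-0.47 -0.39 -0.51]
36.8083
block z 0.047596757185539906 [599.3 221.8 149.2  56.2   6.8]
x edges [-62.9  84.7]
x edges [-62.9  84.7]
x edges [-62.8  84.8]
y edges -30 [-43.7  11.7]
y edges 0 [-43.6  12. ]
y edges 30 [-43.4  11.3]
y edges 70 [-43.7  11.3]
fence -75 [-61.6 -44.1]
fence 0 [-61.8 -46.5]
fence 45 [-61.6 -46.7]
fence 55 [-61.3 -46.4]
fence 65 [-61.5 -46.1]
fence 80 [-61.6 -46.4]
stop [88.7 99.3]
stop [88.6 99.3]
stop [88.6 99.3]
```

View pics/w7.png

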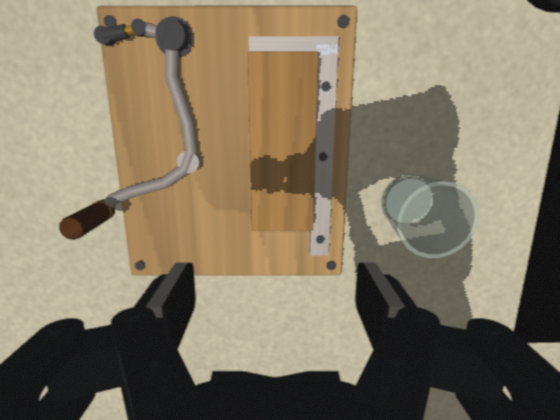

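The block sits home within measuring error: front edge at x=84.7 against the stop at about 85.5, and its side along the fence. I'll nudge its free end gently with shut fingers to take up any spring-back, then bring the arm in.

```bash
python3 - <<'E'
from h import *
m.gripper_to(0.0)
m.goto(hw(-95,-17,90),down(TH-np.pi/2)); m.servo_line(hw(-95,-17,30),None,.15)
m.servo_line(hw(-80,-17,30),None,.05)
slide(1,0,12,6,step=.5)
p=np.array(m.current_eef_pos());print((Rz(TH)[:2,:2].T@(p[:2]-O)*1000).round(1),F())
m.servo_line(hw(-95,-17,30),None,.1); m.servo_line(hw(-95,0,120),None,.25)
R=np.array(m.current_orientation());t=np.array(m.current_eef_pos())
c=cam('wrist','w8');W=cloud(c,R,t);np.save('w8.npy',W);print(m.current_clock())
E
python3 chk.py w8.npy
python3 - <<'E'
from meas import *
W=np.load('w8.npy');z=W[...,2];L=(W[...,:2]-O)@Rz(TH)[:2,:2]*1000
comps(np.dstack([L/1000,z]),(z>.06)&(z<.1)&(L[...,1]>100)&(L[...,1]<190),60)
E
```

```text
slide 1 0 6.5 [0.2, -0.2, -0.0, -0.2, -0.2, 0.6, 0.1, -0.4, -1.4, -3.7, -6.0, -5.7, -8.0]
[-75.1 -17. ] [-7.78 -0.02  4.43]
43.3417
block z 0.04757895241108448 [575.4 218.6 101.7  56.2   6.7]
x edges [-63.7  36.5]
x edges [-63.7  36.5]
x edges [-63.7  36.6]
y edges -30 [-43.7  11.3]
y edges 0 [-43.6  11.4]
y edges 30 [-43.6  11.6]
y edges 70 nan
fence -75 [-61.9 -44.3]
fence 0 [-61.8 -48.3]
fence 45 [-61.6 -48.3]
fence 55 0
fence 65 0
fence 80 0
stop 0
stop 0
stop 0
[0, 144, 33, 38, 995] xyz mean [-0.05    0.1463  0.0716] rect [-50.3 148.8  20.   11.2   4.1]
  return np.nanmean(a, axis, out=out, keepdims=keepdims)
```

View pics/w8.png

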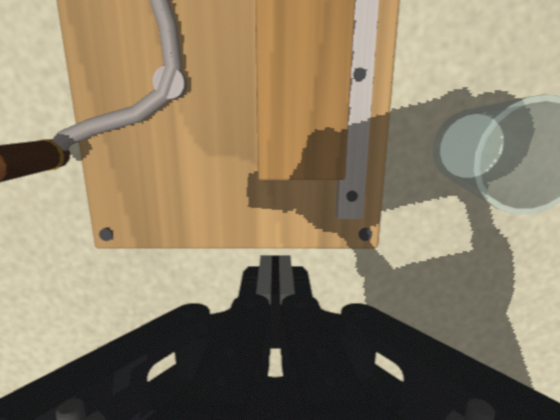

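The block didn't move measurably under the nudge, and it's against the fence along its whole length. Now the arm.

```bash
python3 - <<'E'
from h import *
p,R=post(.6,130); m.goto(p,R); m.gripper_to(.55)
p,R=post(.6,52); m.servo_line(p,R,.15); print(F())
m.gripper_to(0.0,40); print('w',m.current_width(),F())
for q in(.54,.46,.38,.30,.22,.15):
    p,R=post(q,52); m.servo_line(p,R,.12); print(q,F())
m.gripper_to(.5); m.dwell(.2)
p,R=post(.15,150); m.servo_line(p,None,.2)
m.servo_line([*hw(-90,40,0)[:2],.27],down(TH-np.pi/2),.25)
R=np.array(m.current_orientation());t=np.array(m.current_eef_pos())
c=cam('wrist','w9');np.save('w9.npy',cloud(c,R,t));cam('side','s9');print(m.current_clock())
E
python3 chk.py w9.npy
python3 - <<'E'
from meas import *
W=np.load('w9.npy');z=W[...,2];L=(W[...,:2]-O)@Rz(TH)[:2,:2]*1000
comps(np.dstack([L/1000,z]),(z>.06)&(z<.1)&(L[...,1]>40)&(L[...,1]<190),60)
E
```

```text
[-0.43  0.32  0.78]
w 0.21990873527450555 [-1.05 -2.06  6.76]
0.54 [-0.25  2.45  4.46]
0.46 [-0.29  1.03  7.04]
0.38 [-0.98  1.61  7.39]
0.3 [-1.79 -1.73  8.98]
0.22 [-1.27 -3.1   8.86]
0.15 [-1.91 -4.2   9.48]
49.1083
block z 0.047506779649942626 [596.3 221.6 143.2  56.3   6.6]
x edges [-63.7  78.6]
x edges [-63.9  78.5]
x edges [-63.6  78.6]
y edges -30 [-43.1  12.2]
y edges 0 [-43.1  11.9]
y edges 30 [-43.   11.7]
y edges 70 [-42.9  12.3]
fence -75 [-61.7 -43.9]
fence 0 [-61.3 -48.5]
fence 45 [-61.2 -48.5]
fence 55 [-61.3 -48.6]
fence 65 [-61.4 -48.1]
fence 80 [-61.4 -48.1]
stop 0
stop 0
stop 0
[228, 152, 22, 23, 370] xyz mean [-0.0686  0.0752  0.0789] rect [-69.3  76.   19.   19.2  41.7]
```

View pics/w9.png

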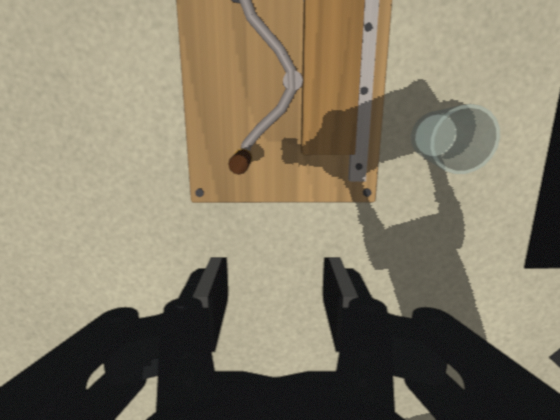

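View pics/s9.png

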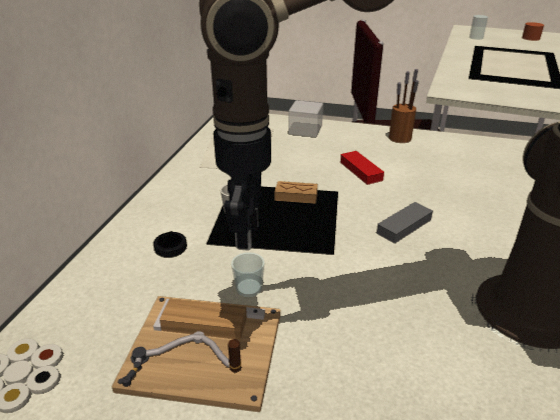

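The post is at holder (-69, 76), so q≈0.12 and the arm is on the block. Last check: look straight down at the end-stop joint.

```bash
python3 - <<'E'
from h import *
m.goto(hw(130,-10,200),down(TH-np.pi/2))
R=np.array(m.current_orientation());t=np.array(m.current_eef_pos())
c=cam('wrist','w10');np.save('w10.npy',cloud(c,R,t));cam('top','t10');print(m.current_clock())
i=cv2.imread('pics/w10.png');cv2.imwrite('pics/w10c.png',cv2.resize(i[120:320,180:440],None,fx=3,fy=3))
E
python3 chk.py w10.npy 2>/dev/null
```

```text
50.1417
block z 0.04761279843405283 [599.9 221.8 149.6  56.2   6.7]
x edges [-58.9  85.4]
x edges [-62.6  85.3]
x edges [-62.1  85.4]
y edges -30 [-43.9  11.9]
y edges 0 [-43.9  11.4]
y edges 30 [-43.   11.9]
y edges 70 [-43.8  11.2]
fence -75 [-61.1 -46.8]
fence 0 [-60.2 -46.7]
fence 45 [-56.4 -46.4]
fence 55 [-56.1 -46.1]
fence 65 [-61.8 -46.8]
fence 80 [-61.  -45.3]
stop [85.3 99.6]
stop [85.2 99.4]
stop [85.2 99.4]
```

View pics/w10c.png

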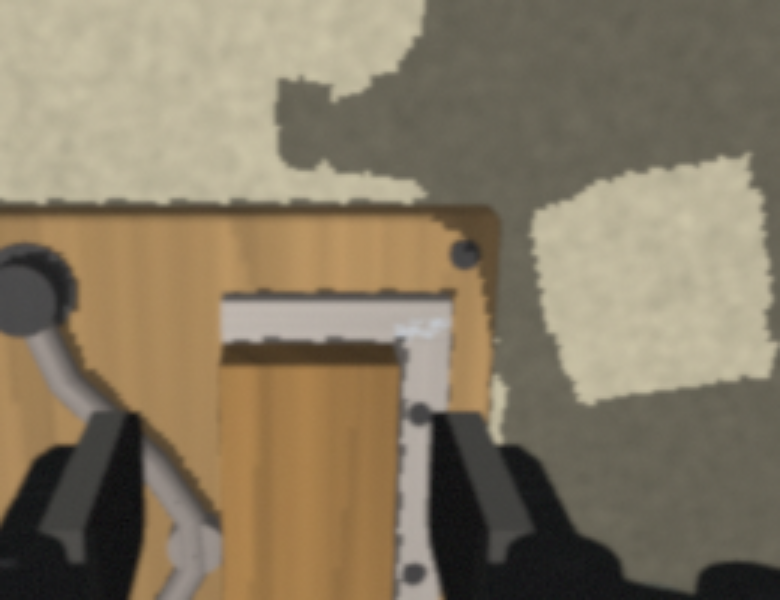

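View pics/t10.png

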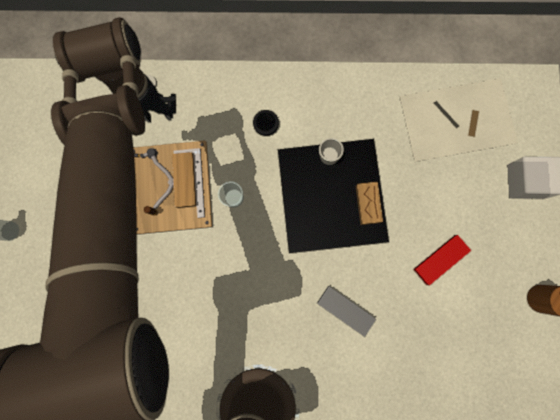

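The block's end face runs straight into the end stop, 85.4 against 85.2 mm, with no board showing between them. The short block is fully on the mat at (369,203), and the jar, cup and ink stone are where they were. Handing in.

```bash
python3 - <<'E'
from h import *
print(F(),m.current_clock()); m.close_job()
E
```

```text
[-0.2  -0.26 -0.56] 50.1417
the job is handed in; nothing more can be done
```

The job is done and handed in at 50.1 s of the 72 s allowed. No check failed.

- **Arm drawn back:** I led the post to q≈0.58. The spring force changed sign on the way, and the arm stayed back when released.
- **Short block:** I lifted it out and lowered it onto the mat until it touched. It lies flat at (0.546, -0.289) with its top at about 34 mm, inside the mat's edge by roughly 10 mm.
- **Long block:** I slid it to the fence (6 N felt) and to the end stop (8 N), then nudged its free end once more to 8 N. In the last picture its end is at 85.4 mm against 85.2 mm for the stop, with its side along the fence.
- **Arm closed:** I led the post in to q≈0.15 and let go. The post ended at holder (-69, 76) mm, which is q≈0.12, so the arm is on the block.
- **Left alone:** In the last top picture the jar, cup and ink stone stand where they began. The gripper was clear of everything, with about 0.6 N on the wrist.

The top and wrist cameras disagreed by about 3 mm in y on the holder's position. I used the average and relied on touch for the final fit.

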